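Hang the drawplate on the locking peg

TASK

Take the steel drawplate (the plate with the eye and many small holes) out of its wooden block and hang it by its eye on the horizontal peg of the steel stand, letting the eye lift the little gravity flap at the peg's tip and pass right behind it so that the flap drops shut in front of the plate. Then, still holding it, draw the plate back against the shut flap with a steady pull of about half a kilogram-force for a second to prove that it locks, and let the plate hang free on the peg. Treat the peg gently throughout (pushing, pulling or setting down with no more than about 1 kg of force), and leave the other things on the bench where they are.

Things in the scene. Friction and masses are not known exactly. Their poses are not given: they have to be found in the camera images.
- drawplate: steel drawplate, 0.2 to 0.4 kg, upright in a slot of the block. Origin at the centre of its lower edge, z up, x along its 10 mm thickness, y along its 44 mm width. Heights above the lower edge: solid body 0 to 80 mm, eye 80 to 110, top bar (44 mm wide) 110 to 122, grip tab 122 to 162. It may hang either way round
- eye (a point): centre of the drawplate's eye, 95 mm above its lower edge; the eye is a window through the plate along x, 24 mm wide (y), 30 mm high (z), between 10 mm wide side bars; axes as the drawplate's
- tab (a point): point in the drawplate's grip tab, 148 mm above its lower edge: grasp here from above, fingers closing along x; the tab is 24 mm wide (y), 10 mm thick (x), its top 14 mm above this point; axes as the drawplate's
- block: fixed wooden block 70 (x) x 170 (y) x 40 mm tall, origin under its centre, two slots at y = -42 and +42 mm, each 13 mm (x) by 48 mm (y), 25 mm deep; one holds the drawplate, the other a plain plate
- stand: fixed steel stand, origin under the centre of its 130 x 100 x 12 mm base, z up. Post 18 mm square, 174 mm tall at x = +35 mm, with a clamp 34 mm wide around it. A level round peg, 12 mm thick, points from the clamp along -x at y = 0, z = 165 mm. The drawplate hung on the peg has its lower edge 61 mm and its eye centre 156 mm above the bench
- peg_root (a point): peg axis at the clamp's face, axes as the stand's (peg along -x). Rod projection varies by 8 mm either way and is NOT measured; nominal x from here: stop collar's outer face -12 mm (30 mm across, rigid), flap -50, peg tip -54; all shift together. A 10 mm wide lug under the tip reaches 12 mm below the axis; the flap's hinge is in it, 9 mm below the axis
- keeper (a joint): angle of the brass flap (12 mm wide, 22 mm long, 40 g) under the peg's tip: 0 = hanging down, shut, on a rigid stop; it swings only inward (to the post) and up, to 1.5 rad, and falls back by its weight. The eye's lower edge pushes it up as the plate slides inward; it drops once the plate's outer face is 16 to 21 mm past the hinge, before the collar stops the plate
- plain_plate: bystander: plain solid steel plate 44 x 10 mm, 125 mm tall, without an eye, standing in the block's other slot. Origin at the centre of its lower edge, z up, x along its thickness
- spool: bystander: spool, 52 mm across, 40 mm tall, origin under its centre
- jar: bystander: glass jar, 60 mm across, 75 mm tall, origin under its centre
- tin: bystander: flat round tin, 64 mm across, 24 mm tall, origin under its centre
- mallet: bystander: small hammer lying flat, 240 mm long along its x
- graver: bystander: graver lying flat, 170 mm long along its x
- bench_pin: bystander: wooden bench pin with a steel cap, 130 x 56 x 23 mm, long along its x, origin under its centre
- dish: bystander: small white bowl, 70 mm across, 25 mm tall, origin under its centre
Mind the look-alikes: they are no part of the job. Leave any green or yellow look-alike of the drawplate alone.

How it is judged:
On the way, in this order (a step that is already met when the one before it is completed fails the run):
1. the drawplate's eye is on the peg and lifts the flap (value of joint keeper above 0.5 rad and y of eye in the frame of stand between -0.009 and 0.009 m and z of eye in the frame of stand between 0.14 and 0.178 m and distance between drawplate and stand below 0.25 m).
2. the eye has passed the flap and the flap has dropped shut in front of the plate (x of eye in the frame of stand between -0.036 and 0.015 m and y of eye in the frame of stand between -0.009 and 0.009 m and z of eye in the frame of stand between 0.14 and 0.178 m and value of joint keeper below 0.15 rad), for 0.15 s.
3. held in the fingers, the drawplate is drawn back against the shut flap with a steady 3 to 8 N (x of eye in the frame of stand between -0.036 and 0.015 m and y of eye in the frame of stand between -0.009 and 0.009 m and z of eye in the frame of stand between 0.14 and 0.178 m and value of joint keeper below 0.2 rad and contact force between drawplate and keeper_c0 between 3 and 8 N and contact force between drawplate and the fingers above 2 N), for 0.6 s.
At the end, for the whole second after the job is handed in: the drawplate hangs at rest by its eye on the peg (eye centre 151 to 161 mm high, within 12 mm of the peg's axis sideways), between collar and flap, upright within 0.2 rad and facing along the peg within 0.5 rad, with the flap shut (below 0.15 rad) (x of eye in the frame of stand between -0.036 and 0.015 m and y of eye in the frame of stand between -0.012 and 0.012 m and z of eye in the frame of stand between 0.151 and 0.161 m and value of joint keeper below 0.15 rad and angle between drawplate's own z axis and vertical below 0.2 rad and angle between the x axis of drawplate and the x axis of stand, either way round below 0.5 rad and linear speed of drawplate below 0.02 m/s and angular speed of drawplate below 0.2 rad/s); the robot touches nothing.
It fails at once if the drawplate presses on the stand, its peg or flap with more than 12 N (contact force between drawplate and stand above 12 N).
It fails at once if the robot presses on the stand with more than 12 N (contact force between any of the arm, the fingers and stand above 12 N).
It fails at once if a bystander is moved by more than 30 mm (distance of any of plain_plate, spool, jar, tin, mallet, graver, bench_pin, dish from where it was at the start of the episode above 0.03 m).
It also fails if it takes over 64 s, if anything falls off the work surface, if the arm or the gripper's body presses on something with over 40 N, if the wrist force passes 120 N, or if a joint passes its speed limit or range.

ROBOT

A 6-joint arm with a two-finger parallel gripper is mounted at the origin on the work surface. World frame = base frame: x ahead of the robot, y to its left, z up, the work surface at z = 0. Lengths are in m, angles in rad, forces in N, time in s.
With the tool pointing down it reaches from about 0.375 to 0.9 m from the base axis. Payload 3.1 kg.
Tool frame: the origin (TCP) lies at the very end of the fingers, on their centre line; the grasp point (between the pads) lies 19 mm behind it; z points along the fingers, y is the line along which they close (so a half turn about z gives the same grasp; the last joint's range is limited). The gripper opens to 87 mm and grips with 3 to 60 N. Pads are 19 mm wide; open, the fingers measure 117 mm over their backs; the gripper's body (75 mm by 190 mm) begins 51 mm behind the grasp point.
Start: joints at [1.165, 0.527, 1.433, -0, 1.181, -0.178], TCP at [0.14, 0.609, 0.223] pointing down, gripper open.
Joint ranges: [-3.08, 3.08], [-0.75, 2.2], [0.22, 2.44], [-1.43, 4.57], [0, 2.65], [-2.85, 2.85]. Speed limits (rad/s): [2.79, 2.79, 3.14, 3.14, 3.14, 3.14].

INTERFACE

Orientations are given as a rotation vector (axis times angle).
In Python, from cell import * gives the robot as it stands.
- The arm moves only by the shell command python3 -m creep 'ROWS' [FORCE]. ROWS is a JSON object of lists of equal length, an entry for each row: "xyz": the shift along the world's x, y, z in units of 25 mm (1.0 is 25 mm), a list of three; "dr": the turn, a rotation vector about the world's x, y, z in units of 5 degrees (1.0 is 5 degrees), a list of three; "hand": the finger opening in mm, from 0 to 87. In form: {"xyz": [[x, y, z], ...], "dr": [[rx, ry, rz], ...], "hand": [hand, ...]}. A call has 1 to 5 rows; each row shifts and turns the commanded pose from where the row before left it; what a row does not reach is not made up. A row lasts 1/12 s, in which the tool goes at most 41.7 mm and 7.16 degrees, less where a joint would pass 70% of its speed; a pose out of reach is approached as far as the arm can. A call is refused whole if a number of a shift passes 1 or a number of a turn 1, either way. A call with a gripper value outside its range is refused whole. The fingers move at their own pace and stop on an object; FORCE is the grip in N (left out, the last holds). Time passes only in rows, so rows that do not move let the fingers close. It gives the time, the measured TCP pose, the force, the opening and the grip force at its end, in the units of the state.
- read_state(): the state, without advancing time (a new reading comes with each control period).
- camera(name): name is "scene" or "top" or "wrist"; returns a dict with "color" (400x640x3 uint8, red, green, blue), "z_map" (400x640 float32, m along the optical axis (not along the pixel's ray), 0 where there is no reading), "K" (3x3 intrinsics, pixels), "k1" (the pictures are not rectified: a ray, as slopes to the right and down, at radius r is drawn at 1 + k1 r^2 times it, then the intrinsics apply), "position" and "rotation" of the camera in the world. Camera axes: x right, y down, z forward; pixel columns grow to the right and rows downward; lengths in m; the calibration is good to about 2 mm. A picture is of the moment at which its call begins.
- finish_job(): hands the job in; it is judged then, once.
The state is a dict: "time": time; "q": joint angles; "qvel": joint speeds; "joint_efforts": joint torques, N m; "position": TCP position; "eef_rot": TCP orientation; "contact_force": force on the tool from outside, world axes, zero at the start; "torque": the same for the moment, N m; "gripper_width": opening from 0.0 (shut) to 1.0 (fully open); "gripper_force": force on a finger pad.
Only numpy, scipy, OpenCV 4.12 (cv2) and the standard library are available. Lean on these libraries where they do the work, as an engineer would, in place of code of your own. Each camera call takes 0.05 s, during which the arm holds its last target. There are 200 camera calls.

## Working session

There is one attempt and no reset: what is moved stays moved. The work goes in short steps, Python scripts to look and compute and a shell command to move; the robot and the scene stay as the last step left them, time stands still between calls to the robot, and variables do not carry over. Pictures are saved under pics/ and viewed, at most 10 in all, crops included, and the job is handed in when it is done.

```bash
ls; mkdir -p pics; cat > h.py <<'E'
from cell import *
import numpy as np, cv2
def snap(n,f):
    c=camera(n); np.savez('pics/'+f+'.npz',**{k:v for k,v in c.items()}); cv2.imwrite('pics/'+f+'.png',c['color'][:,:,::-1]); return c
def load(f): return dict(np.load('pics/'+f+'.npz'))
def ray(c,u,v):
    K=c['K']; x=(u-K[0,2])/K[0,0]; y=(v-K[1,2])/K[1,1]
    rd=np.hypot(x,y); r=rd
    for _ in range(20): r=rd/(1+c['k1']*r*r)
    s=r/rd if rd>1e-9 else 1
    return np.array([x*s,y*s,1.0])
def rot(c):
    R=np.array(c['rotation'],float)
    return R if R.shape==(3,3) else cv2.Rodrigues(R)[0]
def plane(c,u,v,z):
    d=rot(c)@ray(c,u,v); o=np.array(c['position']); return o+d*(z-o[2])/d[2]
def pt(c,u,v):
    return np.array(c['position'])+rot(c)@ray(c,u,v)*c['z_map'][int(v),int(u)]
def cloud(c):
    K=c['K']; v,u=np.mgrid[0:400,0:640].astype(float)
    x=(u-K[0,2])/K[0,0]; y=(v-K[1,2])/K[1,1]; rd=np.hypot(x,y); r=rd.copy()
    for _ in range(20): r=rd/(1+c['k1']*r*r)
    s=np.where(rd>1e-9,r/np.maximum(rd,1e-9),1)
    d=np.stack([x*s,y*s,np.ones_like(x)],-1)*c['z_map'][...,None]
    return d@rot(c).T+np.array(c['position'])
E
python3 - <<'E'
from h import *
for n in('scene','top'):
    c=snap(n,n+'0'); print(n,c['K'][0,0],c['k1'],c['position'],rot(c).round(2).tolist())
print(read_state())
E
```

```text
pics
scene 417.4144699906756 -0.1063051554743026 [ 0.93126253 -0.64886062  0.92343967] [[0.86, 0.37, -0.35], [0.51, -0.63, 0.58], [-0.01, -0.68, -0.73]]
top 371.9190548837865 -0.06928042659243278 [0.40442034 0.01326076 0.87861058] [[-0.1, -0.97, 0.21], [-0.99, 0.1, -0.02], [0.0, -0.21, -0.98]]
{'time': 0.1, 'q': array([ 1.16550309e+00,  5.28367339e-01,  1.43380826e+00, -6.97897631e-06,
        1.18136157e+00, -1.78524215e-01]), 'qvel': array([ 0.00143453, -0.0009117 , -0.00528177, -0.00040382,  0.00107451,
       -0.00070735]), 'joint_efforts': array([-5.41009940e-04, -4.40984774e+01, -1.77150321e+01,  6.34813984e-02,
        5.34253882e-02, -5.70474117e-05]), 'position': array([0.14023988, 0.60837882, 0.22166223]), 'eef_rot': array([-3.55378286e-01, -3.12086930e+00,  2.92763114e-03]), 'contact_force': array([-0.08175763,  0.2908484 , -0.41012852]), 'torque': array([-0.01738744,  0.02278367,  0.03804542]), 'gripper_force': 0.0, 'gripper_width': 1.000787873697436}
```

View pics/scene0.png

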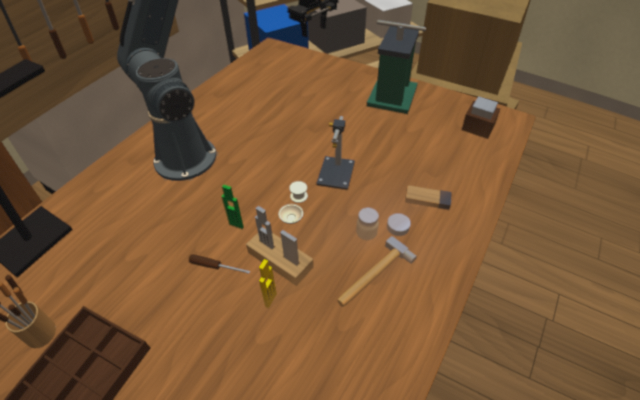

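View pics/top0.png

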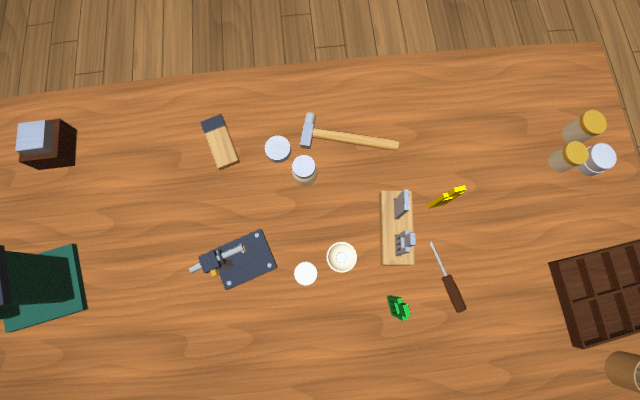

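```bash
python3 - <<'E'
from h import *
t=load('top0');s=load('scene0')
a=cv2.resize(t['color'][210:310,170:290,::-1],None,fx=3.3,fy=3.3,interpolation=cv2.INTER_CUBIC)
b=cv2.resize(s['color'][105:205,290:390,::-1],None,fx=3.3,fy=3.3,interpolation=cv2.INTER_CUBIC)
cc=cv2.resize(t['color'][180:280,365:465,::-1],None,fx=2.6,fy=2.6,interpolation=cv2.INTER_CUBIC)
d=cv2.resize(s['color'][195:295,225:325,::-1],None,fx=2.6,fy=2.6,interpolation=cv2.INTER_CUBIC)
im=np.zeros((600,800,3),np.uint8); im[:330,:396]=a[:330]; im[:330,400:730]=b; im[335:595,:260]=cc; im[335:595,270:530]=d
cv2.imwrite('pics/c1.png',im)
P=cloud(t)
for (u,v) in [(245,260),(264,232),(275,266),(228,288),(190,269),(208,262),(220,256),(242,248),(402,243),(398,228),(383,192),(411,192),(413,264),(384,264)]:
    print(u,v,P[v,u].round(3))
E
```

```text
245 260 [0.467 0.184 0.01 ]
264 232 [0.529 0.137 0.003]
275 266 [0.447 0.116 0.008]
228 288 [0.407 0.227 0.013]
190 269 [0.449 0.259 0.168]
208 262 [0.458 0.222 0.174]
220 256 [0.467 0.197 0.179]
242 248 [0.479 0.158 0.167]
402 243 [ 0.462 -0.165  0.092]
398 228 [ 0.501 -0.173  0.038]
383 192 [ 0.588 -0.15   0.04 ]
411 192 [ 0.589 -0.226  0.001]
413 264 [ 0.417 -0.195  0.038]
384 264 [ 0.424 -0.129  0.042]
```

View pics/c1.png

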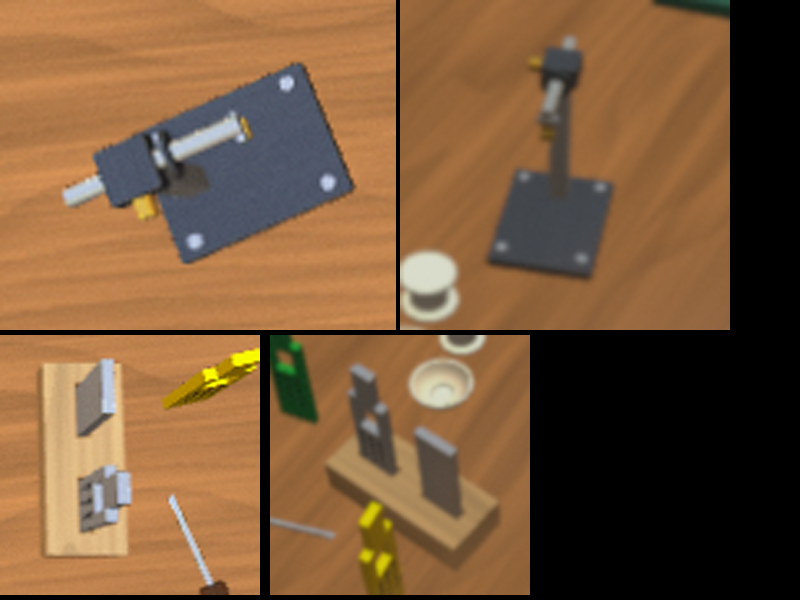

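```bash
python3 - <<'E'
from h import *
def rect(n,m):
    r=cv2.minAreaRect((m*1000).astype(np.float32)); print(n,len(m),np.round(r[0],1),np.round(r[1],1),round(r[2],1))
for f in('top0','scene0'):
    c=load(f); P=cloud(c); X,Y,Z=P[...,0],P[...,1],P[...,2]; C=c['color'].astype(int)
    print(f)
    near=(X>.38)&(X<.62)&(Y>-.25)&(Y<-.1)
    grey=(C.max(-1)-C.min(-1)<30)
    for n,m in (('block top',near&(Z>.034)&(Z<.046)&~grey),('tab',near&(Z>.145)&(Z<.19)&(X<.53)&grey),('tabtop',near&(Z>.17)&(Z<.19)&(X<.53)&grey)):
        rect(n,P[m][:,:2]); print(P[m].min(0).round(3),P[m].max(0).round(3),np.median(P[m],0).round(3))
    ns=(X>.36)&(X<.6)&(Y>.08)&(Y<.3)
    m=ns&(Z>.004)&(Z<.02)&(C.max(-1)<100); rect('base',P[m][:,:2])
    m=ns&(Z>.15)&(Z<.19); rect('all',P[m][:,:2])
    m&=(C.min(-1)>120); Q=P[m]; rect('rod',Q[:,:2]); mu=Q.mean(0); vv=np.linalg.svd(Q[:,:2]-mu[:2],full_matrices=False)[2][0]; print(mu.round(4),vv, np.degrees(np.arctan2(vv[1],vv[0])), sorted(((Q[:,:2]-mu[:2])@vv).round(3)))
E
```

```text
top0
block top 1543 [ 504.2 -171.2] [ 69.2 168.6] 83.6
[ 0.417 -0.214  0.034] [ 0.592 -0.128  0.044] [ 0.503 -0.16   0.039]
tab 75 [ 462.5 -165.3] [10.4 23.7] 84.4
[ 0.45  -0.171  0.146] [ 0.475 -0.159  0.178] [ 0.462 -0.161  0.166]
tabtop 32 [ 462.  -165.5] [ 9.8 22.5] 83.0
[ 0.451 -0.171  0.17 ] [ 0.474 -0.16   0.178] [ 0.464 -0.162  0.175]
base 247 [470.7 187.8] [ 98.6 128.2] 18.2
all 680 [456.6 207.6] [ 45.8 107.9] 10.3
rod 215 [462.9 208.7] [ 16.  108.1] 19.7
[0.4666 0.201  0.1686] [-0.30511603  0.95231518] 107.76514452781961 [np.float64(-0.046), np.float64(-0.045), np.float64(-0.045), np.float64(-0.045), np.float64(-0.045), np.float64(-0.044), np.float64(-0.044), np.float64(-0.044), np.float64(-0.044), np.float64(-0.044), np.float64(-0.044), np.float64(-0.043), np.float64(-0.043), np.float64(-0.043), np.float64(-0.043), np.float64(-0.043), np.float64(-0.042), np.float64(-0.042), np.float64(-0.042), np.float64(-0.042), np.float64(-0.041), np.float64(-0.041), np.float64(-0.041), np.float64(-0.041), np.float64(-0.041), np.float64(-0.04), np.float64(-0.04), np.float64(-0.04), np.fl
[... 4030 characters left out ...]
244 [468.4 207.1] [ 48.6 102.4] 37.6
rod 29 [466.7 209.7] [  7.4 103. ] 17.7
[0.4698 0.2    0.1704] [ 0.30361104 -0.95279606] -72.3253796523363 [np.float64(-0.062), np.float64(-0.061), np.float64(-0.059), np.float64(-0.054), np.float64(-0.052), np.float64(-0.05), np.float64(-0.05), np.float64(-0.048), np.float64(-0.047), np.float64(0.007), np.float64(0.007), np.float64(0.015), np.float64(0.015), np.float64(0.016), np.float64(0.016), np.float64(0.019), np.float64(0.02), np.float64(0.022), np.float64(0.023), np.float64(0.024), np.float64(0.026), np.float64(0.029), np.float64(0.029), np.float64(0.03), np.float64(0.033), np.float64(0.036), np.float64(0.036), np.float64(0.037), np.float64(0.041)]
```

```bash

python3 -m creep '{"xyz":[[1,-1,1],[1,-1,1],[1,-1,0],[1,-1,0],[1,-1,0]],"dr":[[0,0,0.7],[0,0,0.7],[0,0,0],[0,0,0],[0,0,0]],"hand":[87,87,87,87,87]}'
python3 -m creep '{"xyz":[[1,-1,0],[1,-1,0],[1,-1,0],[1,-1,0],[1,-1,0]],"dr":[[0,0,0],[0,0,0],[0,0,0],[0,0,0],[0,0,0]],"hand":[87,87,87,87,87]}'
python3 -m creep '{"xyz":[[1,-1,0],[1,-1,0],[1,-1,0],[0,-1,0],[0,-1,0]],"dr":[[0,0,0],[0,0,0],[0,0,0],[0,0,0],[0,0,0]],"hand":[87,87,87,87,87]}'
python3 -m creep '{"xyz":[[0,-1,0],[0,-1,0],[0,-1,0],[0,-1,0],[0,-1,0]],"dr":[[0,0,0],[0,0,0],[0,0,0],[0,0,0],[0,0,0]],"hand":[87,87,87,87,87]}'
python3 -m creep '{"xyz":[[0,-1,0],[0,-1,0],[0,-1,0],[0,-1,0],[0,-1,0]],"dr":[[0,0,0],[0,0,0],[0,0,0],[0,0,0],[0,0,0]],"hand":[87,87,87,87,87]}'
python3 -m creep '{"xyz":[[0,-1,0],[0,-1,0],[0,-1,0],[0,-1,0],[0,0,0]],"dr":[[0,0,0],[0,0,0],[0,0,0],[0,0,0],[0,0,0]],"hand":[87,87,87,87,87]}'
cat >> h.py <<'E'
def rect(n,m):
    r=cv2.minAreaRect((m*1000).astype(np.float32)); print(n,len(m),np.round(r[0],1),np.round(r[1],1),round(r[2],1))
def tool():
    s=read_state(); R=cv2.Rodrigues(s['eef_rot'])[0]
    print('t',round(s['time'],2),'tcp',s['position'].round(4),'yang',np.degrees(np.arctan2(R[1,1],R[0,1])).round(2),'z',R[:,2].round(4),'F',s['contact_force'].round(2),'w',round(s['gripper_width']*87,1),'g',round(s['gripper_force'],1)); return s
E
python3 - <<'E'
from h import *
tool(); c=snap('wrist','w1'); print(c['position'],rot(c).round(2).tolist())
P=cloud(c);X,Y,Z=P[...,0],P[...,1],P[...,2]
m=(Z>.17)&(Z<.185)&(X>.43)&(X<.5)&(Y<-.14)&(Y>-.2); print(m.sum()); 
if m.sum()>4: rect('tabtop',P[m][:,:2]); print(np.median(P[m],0))
E
```

```text
time: 0.52
position: [0.2643, 0.4847, 0.2709]
eef_rot: [0.163, 3.137, 0.0]
contact_force: [0.8, -0.6, -0.2]
gripper_width: 0.999
gripper_force: 0.0
time: 0.93
position: [0.3893, 0.3593, 0.2704]
eef_rot: [-0.164, -3.137, 0.001]
contact_force: [0.9, 0.1, -0.2]
gripper_width: 0.995
gripper_force: 0.0
time: 1.35
position: [0.4649, 0.2342, 0.2701]
eef_rot: [-0.166, -3.137, 0.0]
contact_force: [-0.6, -0.9, 0.6]
gripper_width: 0.997
gripper_force: 0.0
time: 1.77
position: [0.4631, 0.1097, 0.2704]
eef_rot: [-0.164, -3.137, 0.0]
contact_force: [-0.7, 0.0, 0.3]
gripper_width: 1.0
gripper_force: 0.0
time: 2.18
position: [0.4631, -0.0152, 0.2704]
eef_rot: [-0.164, -3.137, -0.0]
contact_force: [-0.5, -0.3, -0.2]
gripper_width: 1.0
gripper_force: 0.0
time: 2.6
position: [0.4642, -0.1182, 0.2705]
eef_rot: [0.17, 3.136, -0.004]
contact_force: [0.7, 0.4, 0.7]
gripper_width: 1.001
gripper_force: 0.0
t 2.6 tcp [ 0.4642 -0.1182  0.2705] yang 83.8 z [ 8.0e-04 -2.6e-03 -1.0e+00] F [0.74 0.43 0.68] w 87.1 g 0.0
[ 0.39665357 -0.11051809  0.43310374] [[0.11, 0.96, 0.25], [0.99, -0.1, -0.03], [-0.0, 0.25, -0.97]]
341
tabtop 341 [ 464.2 -166.5] [10.3 24.4] 83.5
[ 0.46299625 -0.16583792  0.17714518]
```

View pics/w1.png

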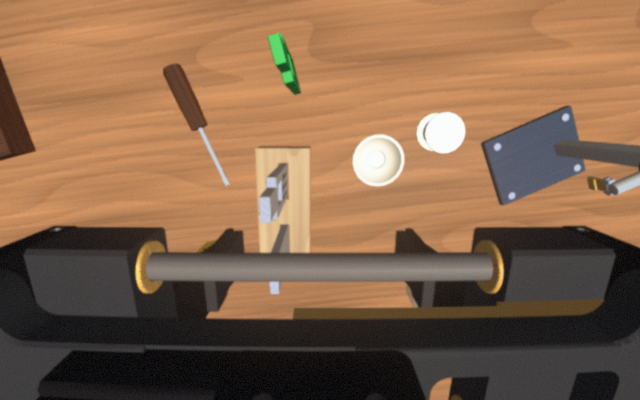

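```bash

python3 -m creep '{"xyz":[[0,-1,0],[0,-0.93,0],[0,0,-0.8],[0,0,-0.8],[0,0,-0.8]],"dr":[[0,0,0],[0,0,0],[0,0,0],[0,0,0],[0,0,0]],"hand":[87,87,87,87,87]}' >/dev/null
python3 -m creep '{"xyz":[[0,0,-0.8],[0,0,-0.8],[0,0,-0.7],[0,0,-0.36],[0,0,0]],"dr":[[0,0,0],[0,0,0],[0,0,0],[0,0,0],[0,0,0]],"hand":[87,87,87,87,87]}'
python3 - <<'E'
from h import *
tool(); c=snap('wrist','w2'); P=cloud(c);X,Y,Z=P[...,0],P[...,1],P[...,2]
m=(Z>.17)&(Z<.185)&(X>.445)&(X<.48)&(Y<-.15)&(Y>-.185); print(m.sum()); 
if m.sum()>4: rect('tabtop',P[m][:,:2]); print(np.median(P[m],0))
E
```

```text
time: 3.48
position: [0.4622, -0.1606, 0.1423]
eef_rot: [-0.163, -3.133, -0.004]
contact_force: [0.4, 0.7, 1.2]
gripper_width: 1.002
gripper_force: 0.0
t 3.48 tcp [ 0.4622 -0.1606  0.1423] yang 84.05 z [-0.0044  0.003  -1.    ] F [0.38 0.7  1.2 ] w 87.2 g 0.0
502
tabtop 502 [ 464.6 -166.8] [ 9.5 25. ] 83.8
[ 0.4697257  -0.16708341  0.17729396]
```

```bash

python3 -m creep '{"xyz":[[0.08,-0.2,0.08],[0,0,0],[0,0,0]],"dr":[[0,0,0],[0,0,0],[0,0,0]],"hand":[87,87,87]}'
python3 - <<'E'
from h import *
tool()
E
```

```text
time: 3.78
position: [0.4668, -0.1682, 0.1474]
eef_rot: [0.164, 3.134, -0.003]
contact_force: [0.2, 1.3, -0.5]
gripper_width: 1.001
gripper_force: 0.0
t 3.78 tcp [ 0.4668 -0.1682  0.1474] yang 83.99 z [ 0.0028 -0.0018 -1.    ] F [ 0.16  1.31 -0.46] w 87.1 g 0.0
```

```bash

for i in 1 2 3; do python3 -m creep '{"xyz":[[0,0,0]],"dr":[[0,0,0]],"hand":[87]}' | sed -n '2p;4p'; done
```

```text
position: [0.4662, -0.1678, 0.1471]
contact_force: [-0.1, 0.3, -0.3]
position: [0.4658, -0.1675, 0.1468]
contact_force: [0.1, 1.0, 0.6]
position: [0.4656, -0.1674, 0.1465]
contact_force: [0.2, 0.0, -0.1]
```

```bash

python3 -m creep '{"xyz":[[0,0,-0.08],[0,0,0],[0,0,0],[0,0,0],[0,0,0]],"dr":[[0,0,0],[0,0,0],[0,0,0],[0,0,0],[0,0,0]],"hand":[40,20,8,6,6]}' 40
python3 -m creep '{"xyz":[[0,0,0],[0,0,0],[0,0,0],[0,0,0],[0,0,0]],"dr":[[0,0,0],[0,0,0],[0,0,0],[0,0,0],[0,0,0]],"hand":[4,4,4,4,4]}' 40
python3 -m creep '{"xyz":[[0,0,0],[0,0,0],[0,0,0],[0,0,0],[0,0,0]],"dr":[[0,0,0],[0,0,0],[0,0,0],[0,0,0],[0,0,0]],"hand":[4,4,4,4,4]}' 40
```

```text
time: 4.45
position: [0.4656, -0.1673, 0.1441]
eef_rot: [-0.164, -3.137, -0.0]
contact_force: [-0.0, -0.6, 0.4]
gripper_width: 0.706
gripper_force: 0.0
time: 4.87
position: [0.4656, -0.1674, 0.1442]
eef_rot: [-0.164, -3.137, -0.0]
contact_force: [1.0, 0.1, -0.6]
gripper_width: 0.327
gripper_force: 0.0
time: 5.28
position: [0.4656, -0.1673, 0.1442]
eef_rot: [-0.164, -3.137, -0.0]
contact_force: [-0.0, 0.8, -0.0]
gripper_width: 0.11
gripper_force: 40.0
```

```bash

python3 -m creep '{"xyz":[[0,0,0.3],[0,0,0.6],[0,0,0.8],[0,0,0.8],[0,0,0.8]],"dr":[[0,0,0],[0,0,0],[0,0,0],[0,0,0],[0,0,0]],"hand":[4,4,4,4,4]}' 40
python3 -m creep '{"xyz":[[0,0,0.6],[0,0.3,0],[0.2,0.6,0],[0.2,0.8,0],[0.2,0.8,0]],"dr":[[0,0,0],[0,0,0],[0,0,0],[0,0,0],[0,0,0]],"hand":[4,4,4,4,4]}' 40
python3 -m creep '{"xyz":[[0.2,0.8,0],[0.2,0.8,0],[0.18,0.8,0],[0,0.8,0],[0,0.8,0]],"dr":[[0,0,0.7],[0,0,0.7],[0,0,0.7],[0,0,0.7],[0,0,0.7]],"hand":[4,4,4,4,4]}' 40
python3 -m creep '{"xyz":[[0,0.8,0],[0,0.8,0],[0,0.6,0],[0,0.4,0],[0,0,0]],"dr":[[0,0,0.7],[0,0,0.64],[0,0,0],[0,0,0],[0,0,0]],"hand":[4,4,4,4,4]}' 40
python3 -m creep '{"xyz":[[0,0,0],[0,0,0],[0,0,0]],"dr":[[0,0,0],[0,0,0],[0,0,0]],"hand":[4,4,4]}' 40
python3 - <<'E'
from h import *
tool(); c=snap('wrist','w3'); snap('scene','s3'); snap('top','t3'); print(c['position'],rot(c).round(2).tolist())
P=cloud(c);X,Y,Z=P[...,0],P[...,1],P[...,2]; C=c['color'].astype(int)
im=c['color'][:,:,::-1]; cv2.imwrite('pics/w3.png',im)
E
```

```text
time: 5.7
position: [0.4649, -0.167, 0.2273]
eef_rot: [-0.164, -3.136, -0.001]
contact_force: [-0.6, -0.6, -3.2]
gripper_width: 0.114
gripper_force: 40.0
time: 6.12
position: [0.4796, -0.1036, 0.2407]
eef_rot: [-0.166, -3.135, -0.002]
contact_force: [0.2, -0.3, -3.8]
gripper_width: 0.109
gripper_force: 40.0
time: 6.53
position: [0.494, -0.0031, 0.2404]
eef_rot: [0.32, -3.123, -0.002]
contact_force: [-0.6, -0.4, -2.6]
gripper_width: 0.113
gripper_force: 40.0
time: 6.95
position: [0.4938, 0.0622, 0.2407]
eef_rot: [0.5, -3.099, -0.002]
contact_force: [-0.3, -0.6, -3.7]
gripper_width: 0.112
gripper_force: 40.0
time: 7.2
position: [0.4951, 0.0593, 0.2415]
eef_rot: [0.495, -3.102, 0.001]
contact_force: [0.0, -0.3, -2.6]
gripper_width: 0.114
gripper_force: 40.0
t 7.2 tcp [0.4951 0.0593 0.2415] yang 108.14 z [-3.e-04 -4.e-04 -1.e+00] F [ 0.04 -0.3  -2.61] w 9.9 g 40.0
[0.43073389 0.0379821  0.40414865] [[-0.31, 0.92, 0.24], [0.95, 0.3, 0.08], [0.0, 0.25, -0.97]]
```

View pics/w3.png

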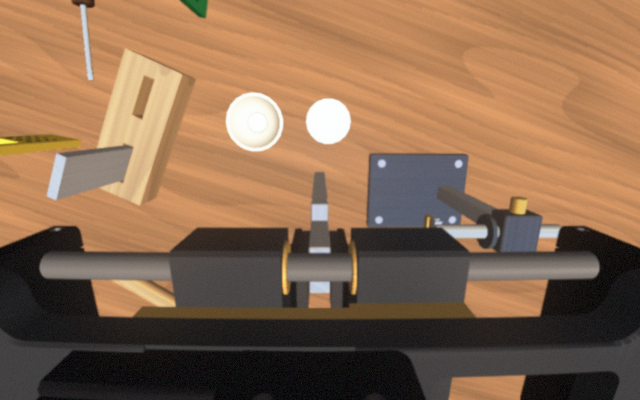

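```bash
python3 - <<'E'
from h import *
O=np.array([.4723,.1873]); a=np.radians(108.1); ex=np.array([np.cos(a),np.sin(a)]); ey=np.array([-ex[1],ex[0]])
for f in('w3','t3','s3'):
    c=load(f); P=cloud(c);X,Y,Z=P[...,0],P[...,1],P[...,2]; C=c['color'].astype(int); S=np.stack([(P[...,:2]-O)@ex,(P[...,:2]-O)@ey,Z],-1)
    print(f)
    bright=C.min(-1)>110
    m=(abs(S[...,1])<.015)&(S[...,0]>-.06)&(S[...,0]<.008)&(Z>.155)&(Z<.185)&(C.max(-1)-C.min(-1)<40)&bright
    Q=S[m]
    if len(Q)>5:
        print('peg',len(Q),np.percentile(Q[:,0],[0,2,98,100]).round(4),np.percentile(Q[:,1],[2,50,98]).round(4),np.percentile(Q[:,2],[2,50,98]).round(4),'slope deg',np.degrees(np.polyfit(Q[:,0],Q[:,1],1)[0]).round(2))
    b=(S[...,0]>-.06)&(S[...,0]<0)&(abs(S[...,1])<.02)&(Z>.12)&(Z<.18)&(C[...,0]-C[...,2]>60); 
    if b.sum(): print('brass',b.sum(),np.percentile(S[b],[5,50,95],axis=0).round(4).tolist())
    m=(abs(S[...,1])<.02)&(S[...,0]>-.01)&(S[...,0]<.03)&(Z>.14)&(Z<.2)&(C.max(-1)<90)
    if m.sum(): print('dark clamp/collar',m.sum(),np.percentile(S[m],[2,50,98],axis=0).round(4).tolist())
    t=np.array([.4951,.0593]); T=np.stack([(P[...,:2]-t)@ex,(P[...,:2]-t)@ey,Z],-1)
    m=(abs(T[...,0])<.02)&(abs(T[...,1])<.03)&(Z>.19)&(Z<.285)&(C.max(-1)-C.min(-1)<40)&bright
    for lo,hi in((.19,.225),(.225,.24),(.255,.285)):
        k=m&(Z>lo)&(Z<hi)
        if k.sum()>5: print('plate',lo,k.sum(),np.percentile(T[k],[3,50,97],axis=0).round(4).tolist())
E
```

```text
w3
peg 533 [-0.0314 -0.0304  0.0073  0.008 ] [-0.005   0.0015  0.0069] [0.1589 0.1702 0.1723] slope deg -7.66
brass 45 [[-0.0318, -0.0035, 0.142], [-0.0307, 0.0008, 0.1444], [-0.0294, 0.0051, 0.1461]]
dark clamp/collar 800 [[0.0089, -0.0153, 0.1551], [0.0189, 0.0064, 0.1714], [0.0284, 0.0162, 0.1793]]
plate 0.225 308 [[-0.0043, 0.0131, 0.2332], [-0.0002, 0.018, 0.2348], [0.0044, 0.0229, 0.2371]]
plate 0.255 377 [[-0.0049, -0.0102, 0.2737], [-0.0002, -0.0056, 0.2747], [0.0045, 0.013, 0.2761]]
t3
dark clamp/collar 58 [[0.0098, -0.0103, 0.1555], [0.0135, 0.0114, 0.1721], [0.0277, 0.0174, 0.1797]]
s3
peg 29 [-0.0315 -0.0314  0.0062  0.007 ] [-0.0058 -0.0022  0.0036] [0.1657 0.1702 0.1723] slope deg 1.05
brass 12 [[-0.0345, -0.0043, 0.1362], [-0.031, -0.0005, 0.1436], [-0.0284, 0.0022, 0.149]]
dark clamp/collar 91 [[0.0071, -0.0175, 0.157], [0.015, -0.0047, 0.1747], [0.0296, 0.0136, 0.1785]]
plate 0.19 22 [[-0.0063, -0.009, 0.1902], [-0.0009, 0.0006, 0.192], [0.0044, 0.0119, 0.1941]]
plate 0.225 14 [[-0.0047, -0.02, 0.2318], [-0.0018, -0.0129, 0.2335], [0.0032, 0.0214, 0.2367]]
```

```bash

python3 -m creep '{"xyz":[[-0.05,0.75,0],[-0.05,0.75,0],[-0.04,0.75,0],[-0.03,0.6,0],[0,0,-0.4]],"dr":[[0,0,0],[0,0,0],[0,0,0],[0,0,0],[0,0,0]],"hand":[4,4,4,4,4]}' 40 >/dev/null
python3 -m creep '{"xyz":[[0,0,-0.5],[0,0,-0.5],[0,0,-0.3],[0,0,-0.2],[0,0,0]],"dr":[[0,0,0],[0,0,0],[0,0,0],[0,0,0],[0,0,0]],"hand":[4,4,4,4,4]}' 40 >/dev/null
python3 -m creep '{"xyz":[[0,0,0],[0,0,0],[0,0,0],[0,0,0],[0,0,0]],"dr":[[0,0,0],[0,0,0],[0,0,0],[0,0,0],[0,0,0]],"hand":[4,4,4,4,4]}' 40
cat >> h.py <<'E'
O=np.array([.4723,.1873]); a=np.radians(108.1); ex=np.array([np.cos(a),np.sin(a)]); ey=np.array([-ex[1],ex[0]])
def st():
    s=tool(); d=s['position'][:2]-O; F=s['contact_force']
    print('stand x %.1f y %.1f eye z %.1f  Fx_s %.2f Fy_s %.2f Fz %.2f'%(d@ex*1000,d@ey*1000,(s['position'][2]-.034)*1000,F[:2]@ex,F[:2]@ey,F[2]))
E
python3 - <<'E'
from h import *
st(); snap('wrist','w4'); c=snap('scene','s4'); t=snap('top','t4'); w=load('w4')
f=lambda i,k: cv2.resize(i[:,:,::-1],None,fx=k,fy=k,interpolation=cv2.INTER_CUBIC)
im=np.zeros((600,800,3),np.uint8)
A=f(c['color'][100:200,290:390],3);im[:300,:300]=A
B=f(t['color'][200:300,180:300],3);im[:300,320:680]=B
D=f(w['color'][150:300,280:600],1.9);im[305:590,:608]=D
cv2.imwrite('pics/c4.png',im)
E
```

```text
time: 8.6
position: [0.4911, 0.1314, 0.1946]
eef_rot: [-0.497, 3.101, -0.0]
contact_force: [0.3, 0.4, -1.5]
gripper_width: 0.117
gripper_force: 40.0
t 8.6 tcp [0.4911 0.1314 0.1946] yang 108.2 z [ 0.001  0.    -1.   ] F [ 0.31  0.42 -1.46] w 10.1 g 40.0
stand x -59.0 y -0.5 eye z 160.6  Fx_s 0.30 Fy_s -0.42 Fz -1.46
```

View pics/c4.png

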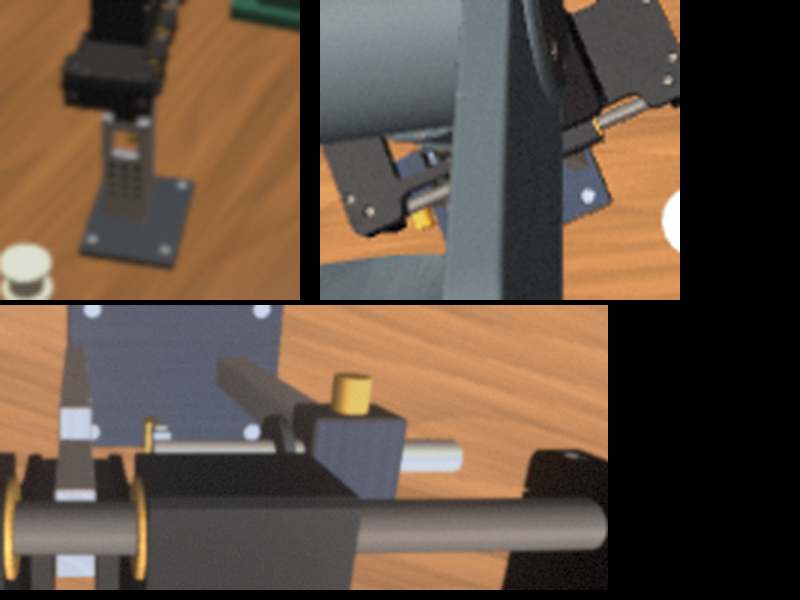

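```bash

python3 -m creep '{"xyz":[[-0.062,0.19,0],[-0.062,0.19,0],[-0.062,0.19,0],[-0.062,0.19,0],[-0.062,0.19,0]],"dr":[[0,0,0],[0,0,0],[0,0,0],[0,0,0],[0,0,0]],"hand":[4,4,4,4,4]}' 40 | sed -n '2p;4p'
python3 -m creep '{"xyz":[[-0.062,0.19,0],[-0.062,0.19,0],[0,0,0],[0,0,0]],"dr":[[0,0,0],[0,0,0],[0,0,0],[0,0,0]],"hand":[4,4,4,4]}' 40 | sed -n '2p;4p'
python3 - <<'E'
from h import *
st()
E
```

```text
position: [0.4828, 0.1558, 0.1941]
contact_force: [-0.4, -0.6, -3.8]
position: [0.4798, 0.1649, 0.1941]
contact_force: [-0.7, 0.5, -3.8]
t 9.5 tcp [0.4798 0.1649 0.1941] yang 108.26 z [-1.e-04 -2.e-04 -1.e+00] F [-0.73  0.55 -3.82] w 9.7 g 40.0
stand x -23.6 y -0.2 eye z 160.1  Fx_s 0.75 Fy_s 0.52 Fz -3.82
```

```bash

python3 -m creep '{"xyz":[[-0.062,0.19,0],[-0.062,0.19,0],[-0.062,0.19,0],[-0.05,0.15,0],[0,0,0]],"dr":[[0,0,0],[0,0,0],[0,0,0],[0,0,0],[0,0,0]],"hand":[4,4,4,4,4]}' 40 | sed -n '2p;4p'
python3 -m creep '{"xyz":[[-0.013,0.038,0],[-0.013,0.038,0],[-0.013,0.038,0],[0,0,0],[0,0,0]],"dr":[[0,0,0],[0,0,0],[0,0,0],[0,0,0],[0,0,0]],"hand":[4,4,4,4,4]}' 40 | sed -n '2p;4p'
python3 - <<'E'
from h import *
st()
E
```

```text
position: [0.4736, 0.1835, 0.1941]
contact_force: [-0.3, -1.4, -2.8]
position: [0.4732, 0.1854, 0.1942]
contact_force: [-0.4, 0.3, -3.3]
t 10.33 tcp [0.4732 0.1854 0.1942] yang 108.2 z [ 1.e-04 -1.e-04 -1.e+00] F [-0.37  0.25 -3.3 ] w 9.7 g 40.0
stand x -2.1 y -0.2 eye z 160.2  Fx_s 0.35 Fy_s 0.28 Fz -3.30
```

```bash

for i in 1 2 3; do python3 -m creep '{"xyz":[[-0.013,0.038,0],[0,0,0]],"dr":[[0,0,0],[0,0,0]],"hand":[4,4]}' 40 | sed -n '2p;4p'; done
python3 -m creep '{"xyz":[[0,0,0],[0,0,0],[0,0,0]],"dr":[[0,0,0],[0,0,0],[0,0,0]],"hand":[4,4,4]}' 40 | sed -n '2p;4p'
python3 - <<'E'
from h import *
st(); w=snap('wrist','w5'); c=snap('scene','s5')
f=lambda i,k: cv2.resize(i[:,:,::-1],None,fx=k,fy=k,interpolation=cv2.INTER_CUBIC)
im=np.zeros((600,800,3),np.uint8)
A=f(c['color'][110:180,300:370],4);im[:280,:280]=A
D=f(w['color'][100:280,200:520],2.4);im[290:600,:768]=D[:310]
cv2.imwrite('pics/c5.png',im)
E
```

```text
position: [0.4728, 0.1864, 0.1942]
contact_force: [0.1, 0.5, -2.5]
position: [0.4724, 0.1875, 0.1942]
contact_force: [-0.3, -0.1, -2.6]
position: [0.4721, 0.1885, 0.1941]
contact_force: [-0.7, 0.5, -3.5]
position: [0.4722, 0.1883, 0.1942]
contact_force: [-0.1, -0.7, -3.3]
t 11.08 tcp [0.4722 0.1883 0.1942] yang 108.21 z [ 1.e-04  0.e+00 -1.e+00] F [-0.14 -0.67 -3.3 ] w 10.0 g 40.0
stand x 1.0 y -0.2 eye z 160.2  Fx_s -0.60 Fy_s 0.34 Fz -3.30
```

View pics/c5.png

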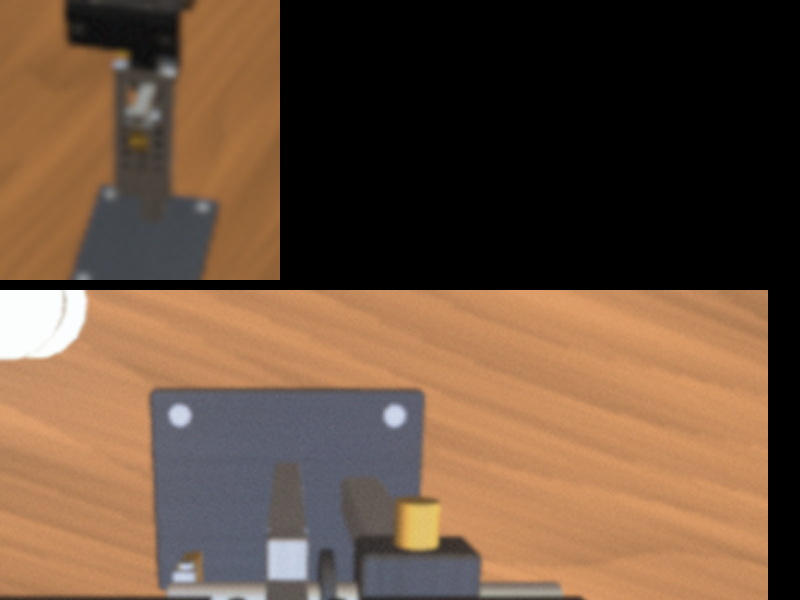

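```bash
python3 - <<'E'
from h import *
for f in('w3','w4','w5','s0','s5'):
    c=load(f.replace('s0','scene0')); P=cloud(c);Z=P[...,2]; C=c['color'].astype(int); S=np.stack([(P[...,:2]-O)@ex,(P[...,:2]-O)@ey,Z],-1)
    b=(S[...,0]>-.06)&(S[...,0]<0)&(abs(S[...,1])<.02)&(Z>.12)&(Z<.18)&(C[...,0]-C[...,2]>50)
    print(f,b.sum()); v,u=np.nonzero(b)
    if b.sum(): print((1e3*np.percentile(S[b],[0,5,50,95,100],axis=0)).round(1).tolist(),u.min(),u.max(),v.min(),v.max())
    b=(S[...,0]>-.008)&(S[...,0]<.025)&(S[...,1]>-.03)&(S[...,1]<-.01)&(Z>.185)&(Z<.21)
c=load('w5');cv2.imwrite('pics/c6.png',cv2.resize(c['color'][190:240,255:355,::-1],None,fx=7,fy=7,interpolation=cv2.INTER_CUBIC))
E
```

```text
w3 72
[[-32.0, -5.3, 139.6], [-31.8, -3.7, 140.4], [-30.1, 2.0, 144.6], [-3.7, 5.2, 164.5], [-0.2, 5.4, 165.8]] 425 472 215 226
w4 65
[[-32.0, -6.7, 139.0], [-31.5, -6.0, 139.2], [-30.7, -0.1, 144.2], [-29.5, 5.2, 145.3], [-28.8, 5.4, 161.8]] 356 360 210 226
w5 27
[[-29.5, -2.3, 138.4], [-28.5, -1.0, 139.1], [-26.2, 4.9, 141.7], [-24.9, 5.9, 155.2], [-24.8, 6.8, 155.8]] 278 283 210 220
s0 14
[[-32.5, -6.8, 133.9], [-32.4, -5.0, 136.2], [-30.7, -1.0, 143.2], [-28.9, 2.3, 148.2], [-28.6, 2.4, 149.7]] 333 336 143 147
s5 11
[[-32.3, -7.0, 139.1], [-32.1, -5.5, 139.3], [-30.3, -0.8, 144.7], [-27.9, 2.0, 148.8], [-27.4, 2.1, 150.1]] 333 336 143 146
```

View pics/c6.png

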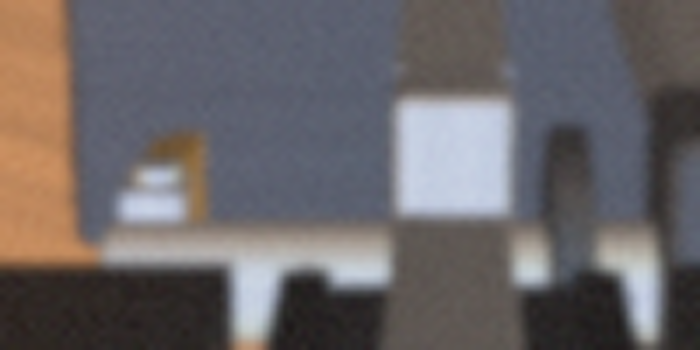

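```bash

python3 -m creep '{"xyz":[[0.037,-0.114,0],[0.05,-0.152,0],[0.05,-0.152,0],[0.05,-0.152,0],[0.037,-0.114,0]],"dr":[[0,0,0],[0,0,0],[0,0,0],[0,0,0],[0,0,0]],"hand":[4,4,4,4,4]}' 55 >/dev/null
python3 -m creep '{"xyz":[[0,0,0],[0,0,0],[0,0,0],[0,0,0]],"dr":[[0,0,0],[0,0,0],[0,0,0],[0,0,0]],"hand":[4,4,4,4]}' 55 | sed -n '2p;4p'
python3 -c "
from h import *
st()"
for i in 1 2; do
python3 -m creep '{"xyz":[[0.012,-0.038,0],[0,0,0]],"dr":[[0,0,0],[0,0,0]],"hand":[4,4]}' 55 >/dev/null
python3 -c "
from h import *
st()"; done
```

```text
position: [0.4777, 0.1713, 0.1941]
contact_force: [0.0, 0.6, -3.1]
t 11.93 tcp [0.4777 0.1713 0.1941] yang 108.21 z [-1.e-04  1.e-04 -1.e+00] F [ 0.03  0.57 -3.08] w 9.5 g 55.0
stand x -16.9 y -0.2 eye z 160.1  Fx_s 0.53 Fy_s -0.20 Fz -3.08
t 12.1 tcp [0.4781 0.1703 0.1942] yang 108.22 z [ 0.e+00 -1.e-04 -1.e+00] F [ 1.38  1.27 -2.98] w 9.7 g 55.0
stand x -18.0 y -0.2 eye z 160.2  Fx_s 0.78 Fy_s -1.71 Fz -2.98
t 12.27 tcp [0.4784 0.1693 0.1942] yang 108.21 z [ 2.e-04 -1.e-04 -1.e+00] F [-0.15 -0.23 -2.85] w 9.3 g 55.0
stand x -19.0 y -0.2 eye z 160.2  Fx_s -0.17 Fy_s 0.22 Fz -2.85
```

```bash

for i in 1 2 3; do
python3 -m creep '{"xyz":[[0.006,-0.019,0],[0,0,0]],"dr":[[0,0,0],[0,0,0]],"hand":[4,4]}' 55 >/dev/null
python3 -c "
from h import *
st()" | tail -1; done
```

```text
stand x -19.5 y -0.2 eye z 160.2  Fx_s 0.03 Fy_s -0.02 Fz -3.35
stand x -20.1 y -0.2 eye z 160.2  Fx_s 0.79 Fy_s -0.26 Fz -3.67
stand x -20.6 y -0.2 eye z 160.2  Fx_s 0.47 Fy_s 0.09 Fz -3.05
```

```bash

for i in 1 2 3; do
python3 -m creep '{"xyz":[[0.006,-0.019,0],[0,0,0]],"dr":[[0,0,0],[0,0,0]],"hand":[4,4]}' 55 >/dev/null
python3 -c "
from h import *
st()" | tail -1; done
```

```text
stand x -21.0 y -0.1 eye z 160.2  Fx_s 0.41 Fy_s 0.87 Fz -3.79
stand x -21.5 y -0.2 eye z 160.2  Fx_s 0.45 Fy_s 0.78 Fz -3.93
stand x -21.7 y -0.1 eye z 160.2  Fx_s 0.63 Fy_s 0.63 Fz -2.95
```

```bash

for i in 1 2; do
python3 -m creep '{"xyz":[[0.006,-0.019,0],[0,0,0]],"dr":[[0,0,0],[0,0,0]],"hand":[4,4]}' 55 >/dev/null
python3 -c "
from h import *
st()" | tail -1; 
python3 -m creep '{"xyz":[[0,0,0]],"dr":[[0,0,0]],"hand":[4]}' 55 >/dev/null
python3 -c "
from h import *
st()" | tail -1; done
```

```text
stand x -21.9 y -0.1 eye z 160.2  Fx_s 2.30 Fy_s -0.07 Fz -3.22
stand x -21.9 y -0.1 eye z 160.2  Fx_s 3.42 Fy_s -0.69 Fz -2.14
stand x -22.2 y -0.1 eye z 160.2  Fx_s 5.37 Fy_s -0.91 Fz -1.97
stand x -22.2 y -0.1 eye z 160.2  Fx_s 5.60 Fy_s -1.42 Fz -2.41
```

```bash

for i in 1 2 3 4; do
python3 -m creep '{"xyz":[[0,0,0],[0,0,0]],"dr":[[0,0,0],[0,0,0]],"hand":[4,4]}' 55 >/dev/null
python3 -c "
from h import *
st()" | tail -1; done
```

```text
stand x -22.2 y -0.1 eye z 160.2  Fx_s 4.13 Fy_s -1.14 Fz -1.72
stand x -22.2 y -0.1 eye z 160.2  Fx_s 4.08 Fy_s 0.27 Fz -2.32
stand x -22.2 y -0.1 eye z 160.2  Fx_s 5.84 Fy_s -0.27 Fz -2.84
stand x -22.2 y -0.1 eye z 160.2  Fx_s 4.95 Fy_s -0.42 Fz -2.45
```

```bash

python3 -m creep '{"xyz":[[0,0,0],[0,0,0],[0,0,0],[0,0,0],[0,0,0]],"dr":[[0,0,0],[0,0,0],[0,0,0],[0,0,0],[0,0,0]],"hand":[4,4,4,4,4]}' 55 | sed -n '2p;4p'
python3 -c "
from h import *
st()" | tail -1
python3 -m creep '{"xyz":[[-0.025,0.076,0],[-0.037,0.114,0],[-0.037,0.114,0],[0,0,-0.04],[0,0,-0.04]],"dr":[[0,0,0],[0,0,0],[0,0,0],[0,0,0],[0,0,0]],"hand":[4,4,4,4,4]}' 55 >/dev/null
for i in 1 2 3; do
python3 -m creep '{"xyz":[[0,0,-0.02],[0,0,0]],"dr":[[0,0,0],[0,0,0]],"hand":[4,4]}' 55 >/dev/null
python3 -c "
from h import *
st()" | tail -1; done
```

```text
position: [0.4793, 0.1662, 0.1942]
contact_force: [-1.1, 5.7, -1.4]
stand x -22.2 y -0.1 eye z 160.2  Fx_s 5.72 Fy_s -0.75 Fz -1.43
stand x -15.2 y -0.0 eye z 157.5  Fx_s -0.53 Fy_s 0.62 Fz -2.85
stand x -15.1 y -0.1 eye z 157.1  Fx_s 0.76 Fy_s 0.43 Fz -3.65
stand x -15.0 y -0.1 eye z 156.6  Fx_s -0.13 Fy_s 0.37 Fz -2.86
```

```bash

for i in 1 2 3; do
python3 -m creep '{"xyz":[[0,0,-0.014],[0,0,0]],"dr":[[0,0,0],[0,0,0]],"hand":[4,4]}' 55 >/dev/null
python3 -c "
from h import *
st()" | tail -1; done
```

```text
stand x -15.0 y -0.1 eye z 156.3  Fx_s -0.33 Fy_s 0.57 Fz -2.25
stand x -15.0 y -0.2 eye z 156.1  Fx_s 0.83 Fy_s 0.60 Fz -1.90
stand x -15.0 y -0.2 eye z 156.0  Fx_s 0.25 Fy_s 0.95 Fz 0.47
```

```bash

python3 -m creep '{"xyz":[[0,0,0],[0,0,0],[0,0,0],[0,0,0],[0,0,0]],"dr":[[0,0,0],[0,0,0],[0,0,0],[0,0,0],[0,0,0]],"hand":[11,13,16,20,30]}' 5
python3 -m creep '{"xyz":[[0,0,0],[0,0,0],[0,0,0],[0,0,0.3],[0,0,0.6]],"dr":[[0,0,0],[0,0,0],[0,0,0],[0,0,0],[0,0,0]],"hand":[34,34,34,34,34]}' | sed -n '2p;4p;5p'
python3 -m creep '{"xyz":[[0,0,1],[0,0,1],[0,0,1],[0,0,1],[0,0,0]],"dr":[[0,0,0],[0,0,0],[0,0,0],[0,0,0],[0,0,0]],"hand":[34,34,34,34,34]}' | sed -n '2p;4p;5p'
python3 -m creep '{"xyz":[[0,-1,0],[0,-1,0],[0,-1,0],[0,-1,0],[0,0,0]],"dr":[[0,0,0],[0,0,0],[0,0,0],[0,0,0],[0,0,0]],"hand":[34,34,34,34,34]}' | sed -n '2p;4p;5p'
python3 -m creep '{"xyz":[[0,-1,0],[0,-1,0],[0,-1,0],[0,-1,0],[0,0,0]],"dr":[[0,0,0],[0,0,0],[0,0,0],[0,0,0],[0,0,0]],"hand":[34,34,34,34,34]}' | sed -n '2p;4p;5p'
python3 - <<'E'
from h import *
tool(); c=snap('scene','s7'); t=snap('top','t7'); w=snap('wrist','w7')
f=lambda i,k: cv2.resize(i[:,:,::-1],None,fx=k,fy=k,interpolation=cv2.INTER_CUBIC)
im=np.zeros((600,800,3),np.uint8)
im[:280,:280]=f(c['color'][110:180,300:370],4)
im[:300,300:660]=f(t['color'][200:300,180:300],3)
im[305:600,:480]=f(w['color'][100:300,320:640],1.5)[:295]
cv2.imwrite('pics/c7.png',im)
for f in('s7','t7'):
    q=load(f);P=cloud(q);S=np.stack([(P[...,:2]-O)@ex,(P[...,:2]-O)@ey,P[...,2]],-1)
    k=(abs(S[...,0]+.015)<.02)&(abs(S[...,1])<.03)&(S[...,2]>.185)&(S[...,2]<.24)
    if k.sum()>5: print(f,'tab',k.sum(),(1e3*np.percentile(S[k],[3,50,97],axis=0)).round(1).tolist()); rect('tab',S[k][:,:2])
E
```

```text
time: 16.68
position: [0.4773, 0.1731, 0.1897]
eef_rot: [-0.497, 3.102, 0.0]
contact_force: [0.2, 0.1, 0.4]
gripper_width: 0.241
gripper_force: 0.0
position: [0.4757, 0.1729, 0.2112]
contact_force: [0.2, -0.3, -0.4]
gripper_width: 0.386
position: [0.4801, 0.1736, 0.3178]
contact_force: [0.3, -0.1, 0.6]
gripper_width: 0.394
position: [0.477, 0.0698, 0.312]
contact_force: [0.1, 0.7, -0.5]
gripper_width: 0.391
position: [0.4775, -0.03, 0.312]
contact_force: [0.2, 0.7, 0.4]
gripper_width: 0.39
t 18.35 tcp [ 0.4775 -0.03    0.312 ] yang 108.01 z [ 3.e-04 -2.e-03 -1.e+00] F [0.17 0.72 0.41] w 33.9 g 0.0
s7 tab 115 [[-22.7, -11.5, 186.8], [-19.0, -0.7, 208.7], [-11.3, 11.4, 223.9]]
tab 115 [-15.3   0.6] [25.3 17.5] 84.6
t7 tab 137 [[-18.8, -6.1, 186.9], [-16.4, 5.8, 220.4], [-9.1, 16.4, 223.6]]
tab 137 [-13.7   4.9] [10.6 23.6] 0.7
```

View pics/c7.png

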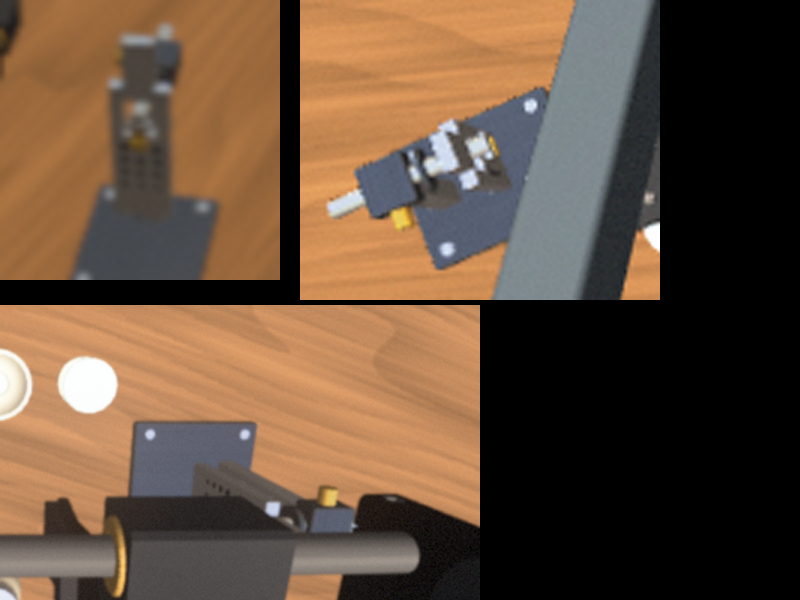

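```bash

python3 -m creep '{"xyz":[[0,0,0],[0,0,0],[0,0,0],[0,0,0],[0,0,0]],"dr":[[0,0,0],[0,0,0],[0,0,0],[0,0,0],[0,0,0]],"hand":[34,34,34,34,34]}' | sed -n '1p'
python3 - <<'E'
from h import *
q=snap('scene','s8');P=cloud(q);S=np.stack([(P[...,:2]-O)@ex,(P[...,:2]-O)@ey,P[...,2]],-1)
k=(abs(S[...,0]+.015)<.02)&(abs(S[...,1])<.03)&(S[...,2]>.185)&(S[...,2]<.24)
print((1e3*np.percentile(S[k],[3,50,97],axis=0)).round(1).tolist())
print(finish_job())
E
```

```text
time: 18.92
[[-23.2, -11.2, 186.2], [-19.8, -1.0, 208.4], [-9.8, 11.1, 223.7]]
the job is handed in; nothing more can be done
None
```

The drawplate hangs free on the peg behind the flap, which looked shut in the last pictures; I held the pull against it at about 5 N (roughly 4–6 N at the wrist) for over a second before letting go, and have handed the job in, though the hand-in returned no verdict.

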